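Test the freewheel of a ratchet turntable both ways

TASK

Test the freewheel of the ratchet turntable, the one with the lever. First swing its lever clockwise (seen from above) all the way to its stop: it must run loose, with the disc left where it stands. Then swing the lever anticlockwise all the way to its other stop, so that it grips and carries the disc and cone round with it, and let go.

Things in the scene. Friction and masses are not known exactly. Their poses are not given: they have to be found in the camera images.
- lever (a joint): Swing lever of the ratchet turntable, a flat steel arm turning about its upright axis. Rad, growing anticlockwise seen from above: 0 = clockwise stop, 0.9 = anticlockwise stop. Starts in between, stays where left. Clockwise it runs loose over the teeth (about 1 N at the grip); anticlockwise its pawl catches a tooth within 0.21 rad and from there turns the disc (3 to 4 N).
- lever_grip (a point): Centre of the black upright round grip at the lever's outer end: 24 mm diameter, 31 to 106 mm above the table; this point is on its axis, 80 mm up, 170 mm from the turntable's axis. Its x points level outward along the arm, y the anticlockwise way, z up. All else on the lever is under 45 mm high.
- hub (a point): Fixed point on the ratchet turntable's axis, level with the disc top, 56 mm up. Base 280 mm wide; disc 192 mm over a ring of 30 teeth, 210 mm. A cone 120 mm high (foot 85 mm square) is stuck on the disc, top 176 mm up. The lever points to the robot's right, within 0.65 rad of -y. The other turntable, without teeth or lever, is no part of the job.
- disc_stud (a point): Top of a steel stud, 12 mm in diameter and 10 mm high, on the disc's upper face, 84 mm from the axis; it turns with the disc and shows whether the disc has turned. The disc is stiff enough to stay where it is left (0.35 N m).

How it is judged:
On the way, in this order (a step that is already met when the one before it is completed fails the run):
1. the lever is swung clockwise to its stop and the disc has stayed put (value of joint lever below 0.08 rad and distance of disc_stud from where it was at the start of the episode below 0.012 m), for 0.1 s.
2. the lever is swung anticlockwise to its other stop and has carried the disc round (value of joint lever above 0.82 rad and distance of disc_stud from where it was at the start of the episode above 0.04 m), for 0.1 s.
At the end, for the whole second after the job is handed in: Lever first at its clockwise stop (joint under 0.08 rad) with the stud within 12 mm of its start; at the end it rests at the anticlockwise stop (joint over 0.82) and the stud is more than 40 mm from its start (disc turned about 28 degrees or more) (all of step 2 and velocity of joint lever below 0.05 rad/s); the robot touches nothing.
It also fails if it takes over 40 s, if anything falls off the work surface, if the arm or the gripper's body presses on something with over 40 N, if the wrist force passes 120 N, or if a joint passes its speed limit or range.

ROBOT

A 7-joint arm with a two-finger parallel gripper is mounted at the origin on the work surface. World frame = base frame: x ahead of the robot, y to its left, z up, the work surface at z = 0. Lengths are in m, angles in rad, forces in N, time in s.
With the tool pointing down it reaches from about 0.4 to 0.85 m from the base axis. Payload 4.4 kg.
Tool frame: the origin (TCP) lies midway between the tips of the shut fingers; the grasp point (between the pads) lies env.hold_point_z behind it (env.hold_point_z is the distance from the TCP to the grasp point, in m); z points along the fingers, y is the direction in which the jaws open and shut (so a half turn about z gives the same grasp; the last joint's range is limited). The gripper opens to 94 mm and grips with 3 to 60 N. Pads are 16 mm wide; open, the fingers measure 119 mm over their backs; the gripper's body (75 mm by 177 mm) begins 78 mm behind the grasp point.
Start: joints at [1.16, 0.628, 0.038, 1.517, -0.027, 0.996, -0.02], TCP at [0.22, -0.612, 0.205] pointing down, gripper open.
Joint ranges: [-3.06, 3.06], [-0.37, 2.12], [-1.25, 1.32], [0.18, 2.47], [-1.1, 4.24], [0.23, 1.98], [-2.94, 2.94]. Speed limits (rad/s): [2.57, 2.57, 3.14, 3.14, 3.14, 3.14, 3.14].

INTERFACE

Orientations are given as a unit quaternion [x, y, z, w].
In Python, from plant import env gives the robot as it stands.
- The arm moves only by the tool send_rows, never from a script. Its argument "motion" is text: rows parted by semicolons, each of 5 numbers parted by spaces: the shift along the tool's x, y, z in m, then the turn about the tool's z in rad, then the closure, from 0 (fully open) to 1 (shut). A call has 1 to 12 rows; each row shifts and turns the pose as measured when the row begins, along the tool's axes as they then stand; what a row does not reach is not made up. A row lasts 1/12 s, in which the tool goes at most 41.7 mm and 7.16 degrees, less where a joint would pass 70% of its speed; a pose out of reach is approached as far as the arm can. A call is refused whole if a number of a shift passes 0.0417 or a number of a turn 0.125, either way. A call with a gripper value outside its range is refused whole. The fingers move at their own pace and stop on an object; "force" is the grip in N (left out, the last holds). Time passes only in rows, so rows that do not move let the fingers close. It gives the time, the measured TCP pose, the force and the opening at its end, in the units of the state.
- env.observe(): the state, without advancing time (a new reading comes with each control period).
- env.capture(name): name is "scene" or "top" or "wrist"; returns a dict with "img" (384x512x3 uint8, red, green, blue), "fovy" (degrees; the focal length in pixels is half the picture's height over the tangent of half this angle, whatever the lens; pixels are square), "cx", "cy" (the principal point, pixels), "distortion" ([k1, k2, p1, p2, k3] as OpenCV has them; the pictures are not rectified), "T" (4x4, takes a point from camera to world coordinates); the wrist camera has in their place "mount" (4x4, takes a point from camera to tool coordinates, whose origin is the TCP and whose axes are the flange's). Camera axes: x right, y down, z forward; pixel columns grow to the right and rows downward; lengths in m; the calibration is good to about 2 mm. A picture is of the moment at which its call begins: read the wrist's pose just before it. There is no depth.
- env.close_job(): hands the job in, once; it reports no verdict.
The state is a dict: "time": time; "joint_positions": joint angles; "qvel": joint speeds; "joint_efforts": joint torques, N m; "tcp_pos": TCP position; "orientation": TCP orientation; "wrist_force": force on the tool from outside, world axes, zero at the start; "wrist_torque": the same for the moment, N m; "grip_width": finger opening in m.
Only numpy, scipy, OpenCV 4.12 (cv2) and the standard library are available. Lean on these libraries where they do the work, as an engineer would, in place of code of your own. Each camera call takes 0.05 s, during which the arm holds its last target.

## Working session

There is one attempt and no reset: what is moved stays moved. The work goes in short steps, Python scripts to look and compute and a tool call to move; the robot and the scene stay as the last step left them, time stands still between calls to the robot, and variables do not carry over. Pictures are saved under pics/ and viewed, and the job is handed in when it is done.

Besides the shell and the picture viewer there is one more tool, called after "Call:" by a JSON object that holds its "api" and its "payload". send_rows: Moves the arm, as the interface text tells. Its arguments: {"type":"object","properties":{"motion":{"type":"string"},"force":{"type":"number"}},"required":["motion"]}

```bash
mkdir -p pics; python3 - <<'E'
from plant import env
import cv2,pickle
s=env.observe();print(s, env.hold_point_z)
d={}
for n in ("scene","top","wrist"):
    c=env.capture(n);d[n]=c
    cv2.imwrite(f"pics/{n}0.png",c["img"][:,:,::-1]); print(n,c["fovy"],c["cx"],c["cy"],c["distortion"],c.get("T",c.get("mount")))
pickle.dump((s,d),open("d0.pkl","wb"))
E
```

```text
{'time': 0.0, 'joint_positions': array([ 1.16019599,  0.62930373,  0.03844429,  1.51832906, -0.02698336,
        0.99627325, -0.01993221]), 'qvel': array([-0.00096007, -0.00044521,  0.00019517,  0.00031271,  0.00170488,
       -0.00017979, -0.00023397]), 'joint_efforts': array([-1.82662396e-03, -5.49727356e+01,  1.14309244e+00, -1.86635041e+01,
       -5.21452725e-02,  2.36776035e-02,  1.42204635e-04]), 'tcp_pos': array([ 0.21951238, -0.61113588,  0.20459409]), 'orientation': array([ 9.85168959e-01,  1.71584718e-01, -1.71586838e-04, -8.81118551e-04]), 'wrist_force': array([ 0.41969083, -0.2633442 , -0.16386953]), 'wrist_torque': array([-0.02155907,  0.01597961, -0.02309227]), 'grip_width': 0.09390998434234107} 0.0188
scene 50.701529552662535 250.73523360970836 192.12466670304363 [-0.09629819  0.          0.          0.          0.        ] [[-0.78720232  0.36502229 -0.49706261  0.90215095]
 [ 0.61669154  0.46857609 -0.63255671  0.47318231]
 [ 0.00201435 -0.80448442 -0.59397034  0.46764466]
 [ 0.          0.          0.          1.        ]]
top 47.34748175587317 256.54819806202704 191.2824555829688 [-0.11185906  0.          0.          0.          0.        ] [[ 0.01018074 -0.99979129  0.01771242  0.53993184]
 [-0.99976796 -0.0105136  -0.01880149  0.04711556]
 [ 0.01898379 -0.0175169  -0.99966633  0.79529825]
 [ 0.          0.          0.          1.        ]]
wrist 67.13251402098983 249.12391776405929 190.6758241858031 [-0.05894423  0.          0.          0.          0.        ] [[ 6.58693422e-04 -9.59766080e-01 -2.80799997e-01  8.19792557e-02]
 [ 9.99999780e-01  6.55519151e-04  1.05228746e-04  1.23938894e-03]
 [ 8.30747946e-05 -2.80800004e-01  9.59766300e-01 -1.78780881e-01]
 [ 0.00000000e+00  0.00000000e+00  0.00000000e+00  1.00000000e+00]]
```

View pics/scene0.png

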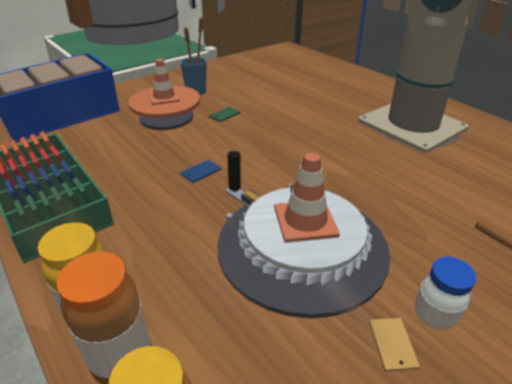

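View pics/top0.png

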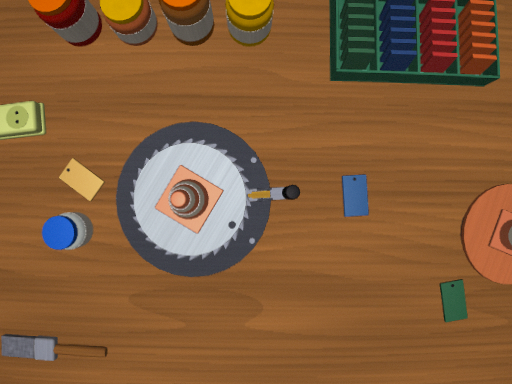

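View pics/wrist0.png

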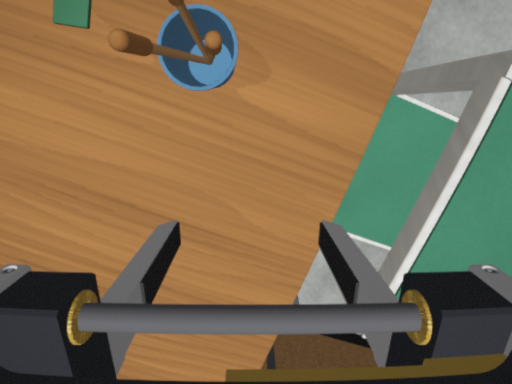

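```bash
cat > h.py <<'E'
import numpy as np,cv2,pickle
def K(c):
    f=c["img"].shape[0]/2/np.tan(np.radians(c["fovy"])/2)
    return np.array([[f,0,c["cx"]],[0,f,c["cy"]],[0,0,1]])
def toplane(c,uv,z):
    p=cv2.undistortPoints(np.array([[uv]],float),K(c),np.array(c["distortion"],float))[0,0]
    d=c["T"][:3,:3]@[p[0],p[1],1]; o=c["T"][:3,3]
    return o+d*(z-o[2])/d[2]
def proj(c,P):
    T=np.linalg.inv(c["T"])
    return cv2.projectPoints(np.array(P,float).reshape(-1,1,3),cv2.Rodrigues(T[:3,:3])[0],T[:3,3],K(c),np.array(c["distortion"],float))[0][:,0]
E
python3 - <<'E'
from h import *
s,d=pickle.load(open("d0.pkl","rb"))
c=d["top"]
cv2.imwrite("pics/topz.png",cv2.resize(c["img"][110:290,105:315,::-1],None,fx=3.6,fy=3.3,interpolation=cv2.INTER_CUBIC)[:600])
E
```

```text
(no output)
```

View pics/topz.png

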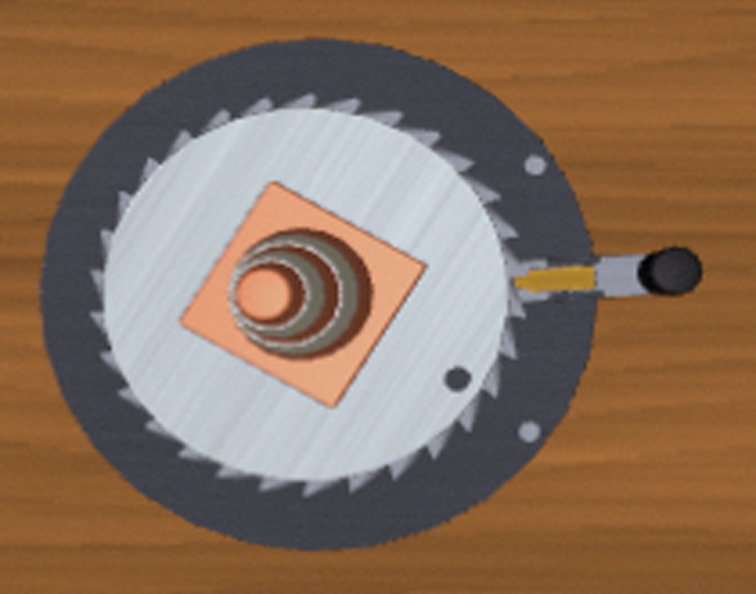

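```bash
python3 - <<'E'
from h import *
from scipy.optimize import least_squares
s,d=pickle.load(open("d0.pkl","rb"))
c=d["top"];img=c["img"]
z=lambda a,b:(105+a/3.6,110+b/3.3)
# disc rim fit
h0=toplane(c,z(305,295),.056);print("hub0",h0)
# disc edge points
pts=[(104,295),(506,295),(305,108),(305,482)]
W=np.array([toplane(c,z(*p),.056)[:2] for p in pts]);print(W, (W[0]+W[1])/2,(W[2]+W[3])/2, np.linalg.norm(W[0]-W[1]),np.linalg.norm(W[2]-W[3]))
st=toplane(c,z(457,379),.066);print("stud",st)
# dark mask for grip
g=img.astype(int).max(2); m=((g<45)).astype(np.uint8)
m[:, :270]=0;m[:,312:]=0;m[:170]=0;m[215:]=0
ys,xs=np.nonzero(m);print(len(xs),xs.min(),xs.max(),ys.min(),ys.max(),xs.mean(),ys.mean())
# silhouette model centroid
def sil(xy):
    a=np.linspace(0,2*np.pi,60)
    P=[[xy[0]+.012*np.cos(t),xy[1]+.012*np.sin(t),zz] for zz in(.034,.106) for t in a]
    return cv2.convexHull(proj(c,P).astype(np.float32))
def res(xy):
    h=sil(xy);M=cv2.moments(h);return [M['m10']/M['m00']-xs.mean(),M['m01']/M['m00']-ys.mean()]
r=least_squares(res,toplane(c,(290,192),.08)[:2],diff_step=1e-3);hh=sil(r.x)
print("grip",r.x,cv2.contourArea(hh),hh.min(0),hh.max(0))
for p in [(535,166),(529,432)]:print(toplane(c,z(*p),.03))
for n in("scene",):
  print(proj(d[n],[[*h0[:2],.176],[*st[:2],.066],[*r.x,.106],[*r.x,.031]]))
# base circle fit at z? 
for H in (W.mean(0),):
  v=r.x-H;print(np.linalg.norm(v),np.arctan2(v[1],v[0])+np.pi/2, np.linalg.norm(st[:2]-H))
E
```

```text
hub0 [0.53815315 0.145872   0.056     ]
[[0.53710006 0.24092587]
 [0.53914597 0.05162452]
 [0.63409616 0.14725886]
 [0.44248376 0.14491803]] [0.53812302 0.14627519] [0.53828996 0.14608845] 0.18931240249455697 0.1916266924294189
stud [0.49657895 0.07376506 0.066     ]
111 282 299 185 198 290.39639639639637 191.61261261261262
grip [ 0.55265055 -0.02177778] 225.99346466176212 [[280.98788 183.73483]] [[299.5534  198.93562]]
[0.60768938 0.03841806 0.03      ]
[0.46670917 0.03988211 0.03      ]
[[311.28615284 154.96489437]
 [292.88753016 185.06431849]
 [232.94279755 152.56626865]
 [233.90746652 187.65672814]]
0.1685795365086806 0.085786199637647 0.08352867423917698
```

Call:
{"api": "send_rows", "payload": {"motion": "0 0 -0.03 0 0;0 0 -0.03 -0.12 0;0 0 -0.03 -0.12 0;0 0 -0.02 -0.12 0;0 0 0 -0.12 0;0 0 0 -0.12 0;0 0 0 -0.12 0;0 0 0 -0.12 0;0 0 0 -0.12 0;0 0 0 -0.12 0;0 0 0 -0.12 0;0 0 0 -0.12 0"}}

```text
time: 1.15
tcp_pos: [0.2185, -0.6086, 0.3158]
orientation: [0.654, 0.757, 0.002, -0.005]
wrist_force: [0.3, -0.3, -0.3]
grip_width: 0.0944
```

```bash
cat >> h.py <<'E'
from scipy.spatial.transform import Rotation as R
HUB=np.array([.538,.146]); RG=.17
def st(env,tgt=None):
    s=env.observe();M=R.from_quat(s["orientation"]).as_matrix();p=s["tcp_pos"]
    print("t",round(s["time"],2),"tcp",p.round(4),"y ang",round(np.arctan2(M[1,1],M[0,1]),3),"F",s["wrist_force"].round(2),"w",round(s["grip_width"],4),"tilt",M[:,2].round(3))
    v=p[:2]-HUB; print("phi",round(np.arctan2(v[0],-v[1]),3),"r",np.linalg.norm(v).round(4))
    if tgt is not None:print("shift tool",(M.T@(np.array(tgt)-p)).round(4))
    return s
E
python3 - <<'E'
from h import *; from plant import env
s=st(env,[.5527,-.022,.3]);print(s["joint_positions"].round(2))
E
```

```text
t 1.15 tcp [ 0.2185 -0.6086  0.3158] y ang 0.146 F [ 0.3  -0.31 -0.34] w 0.0944 tilt [-0.006  0.01  -1.   ]
phi -0.4 r 0.8195
shift tool [0.5316 0.416  0.0196]
[ 1.35  0.56 -0.3   1.35  0.17  1.27  1.19]
```

Call:
{"api": "send_rows", "payload": {"motion": "0.031 0.0245 0 0 0;0.031 0.0245 0 0 0;0.031 0.0245 0 0 0;0.031 0.0245 0 0 0;0.031 0.0245 0 0 0;0.031 0.0245 0 0 0;0.031 0.0245 0 0 0;0.031 0.0245 0 0 0;0.031 0.0245 0 0 0;0.031 0.0245 0 0 0;0.031 0.0245 0 0 0;0.031 0.0245 0 0 0"}}

```text
time: 2.15
tcp_pos: [0.4545, -0.1898, 0.3118]
orientation: [0.66, 0.751, -0.001, -0.008]
wrist_force: [0.5, -0.5, -0.0]
grip_width: 0.094
```

```bash
python3 - <<'E'
from h import *; from plant import env
s=st(env,[.5527,-.022,.3]);print(s["joint_positions"].round(2))
E
```

```text
t 2.15 tcp [ 0.4545 -0.1898  0.3118] y ang 0.129 F [ 0.51 -0.46 -0.04] w 0.094 tilt [-0.014  0.01  -1.   ]
phi -0.244 r 0.346
shift tool [0.1536 0.1191 0.0121]
[ 0.68  0.32 -0.45  1.77  0.15  1.1   0.31]
```

Call:
{"api": "send_rows", "payload": {"motion": "0.031 0.024 0 0 0;0.031 0.024 0 0 0;0.031 0.024 0 0 0;0.031 0.024 0 0 0;0.026 0.02 0 0 0;0.006 0.004 0 0 0;0 0 0 0 0"}}

```text
time: 2.73
tcp_pos: [0.5583, -0.0001, 0.3113]
orientation: [0.655, 0.755, 0.001, -0.01]
wrist_force: [-0.8, -0.5, 0.3]
grip_width: 0.094
```

```bash
python3 - <<'E'
from h import *; from plant import env
s=st(env,[.5527,-.022,.3]);print(s["joint_positions"].round(2))
c=env.capture("wrist")
T=np.eye(4);T[:3,:3]=R.from_quat(s["orientation"]).as_matrix();T[:3,3]=s["tcp_pos"];c["T"]=T@c["mount"]
pickle.dump(c,open("w1.pkl","wb"))
im=c["img"][:,:,::-1].copy();cv2.imwrite("pics/w1raw.png",im)
a=np.linspace(0,2*np.pi,40)
for z in(.031,.106):
  for q in proj(c,[[.5527+.012*np.cos(t),-.022+.012*np.sin(t),z] for t in a]):cv2.circle(im,tuple(int(v) for v in q),0,(0,255,0),-1)
for q in proj(c,[[*HUB,.176],[.4966,.0738,.066]]):cv2.circle(im,tuple(int(v) for v in q),2,(255,0,255),-1)
cv2.imwrite("pics/w1.png",cv2.resize(im,(800,600)))
E
```

```text
t 2.73 tcp [ 5.583e-01 -1.000e-04  3.113e-01] y ang 0.141 F [-0.8  -0.53  0.26] w 0.094 tilt [-0.013  0.014 -1.   ]
phi 0.138 r 0.1475
shift tool [-0.0211 -0.0085  0.011 ]
[ 0.29  0.43 -0.5   1.61  0.2   1.17 -0.11]
```

View pics/w1.png

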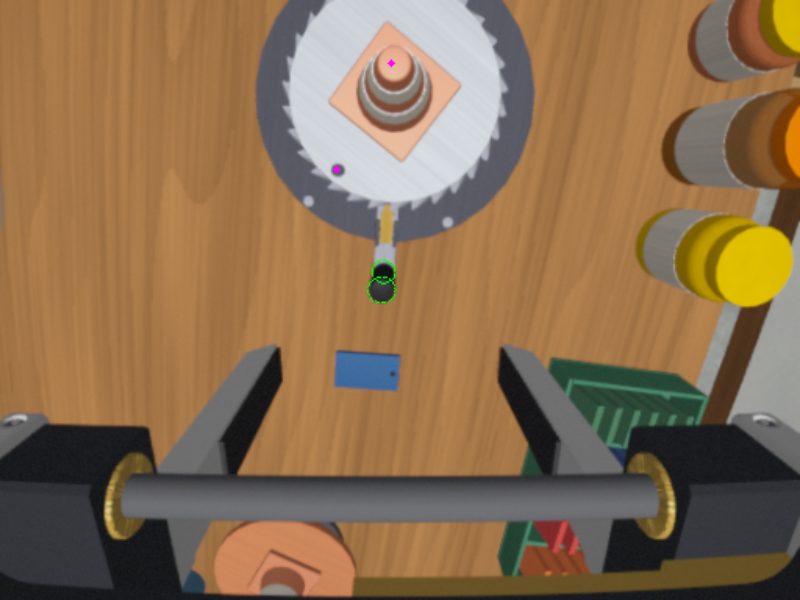

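Call:
{"api": "send_rows", "payload": {"motion": "-0.02 -0.008 0 0 0;-0.002 -0.001 0.02 0 0;0 0 0.035 0 0;0 0 0.035 0 0;0 0 0.035 0 0;0 0 0.02 0 0;0 0 0 0 0"}}

```text
time: 3.37
tcp_pos: [0.547, -0.0392, 0.1631]
orientation: [0.662, 0.749, -0.002, -0.005]
wrist_force: [0.5, 0.2, 0.1]
grip_width: 0.0939
```

```bash
python3 - <<'E'
from h import *; from plant import env
s=st(env,[.5527,-.022,.062])
E
```

```text
t 3.37 tcp [ 0.547  -0.0392  0.1631] y ang 0.123 F [0.48 0.21 0.06] w 0.0939 tilt [-0.01   0.005 -1.   ]
phi 0.049 r 0.1854
shift tool [0.0157 0.0087 0.1011]
```

Call:
{"api": "send_rows", "payload": {"motion": "0.014 0.008 0 0 0;0 0 0 0 0;0 0 0 0 0"}}

```text
time: 3.62
tcp_pos: [0.551, -0.0312, 0.1636]
orientation: [0.665, 0.747, -0.004, -0.005]
wrist_force: [-1.0, -0.2, 0.4]
grip_width: 0.0937
```

```bash
python3 - <<'E'
from h import *; from plant import env
s=st(env,[.5527,-.022,.062])
E
```

```text
t 3.62 tcp [ 0.551  -0.0312  0.1636] y ang 0.115 F [-1.04 -0.24  0.38] w 0.0937 tilt [-0.014  0.001 -1.   ]
phi 0.073 r 0.1777
shift tool [0.0087 0.0041 0.1016]
```

Call:
{"api": "send_rows", "payload": {"motion": "0.01 0.005 0 0 0;0 0 0.03 0 0;0.002 0 0.03 0 0;0 0 0.03 0 0;0 0 0.01 0 0;0 0 0 0 0"}}

```text
time: 4.12
tcp_pos: [0.5619, -0.0209, 0.0694]
orientation: [0.667, 0.745, 0.001, 0.002]
wrist_force: [-0.2, 0.3, 0.1]
grip_width: 0.0941
```

```bash
python3 - <<'E'
from h import *; from plant import env
s=st(env,[.5527,-.022,.062])
E
```

```text
t 4.12 tcp [ 0.5619 -0.0209  0.0694] y ang 0.109 F [-0.22  0.28  0.08] w 0.0941 tilt [ 0.005 -0.002 -1.   ]
phi 0.142 r 0.1686
shift tool [-0.     -0.0093  0.0073]
```

Call:
{"api": "send_rows", "payload": {"motion": "0 -0.008 0.007 0 0.3;0 0 0 0 0.6;0 0 0 0 0.6;0 0 0 0 0.6;0 0 0 0 0.6", "force": 10}}

```text
time: 4.53
tcp_pos: [0.5591, -0.0217, 0.0686]
orientation: [0.668, 0.744, 0.004, 0.006]
wrist_force: [0.5, -0.6, 0.2]
grip_width: 0.0642
```

```bash
python3 - <<'E'
from h import *; from plant import env
s=st(env,[.5527,-.022,.062])
c=env.capture("wrist");cv2.imwrite("pics/w2.png",c["img"][:,:,::-1])
E
```

```text
t 4.53 tcp [ 0.5591 -0.0217  0.0686] y ang 0.109 F [ 0.49 -0.64  0.18] w 0.0642 tilt [ 0.014 -0.002 -1.   ]
phi 0.125 r 0.169
shift tool [ 0.0004 -0.0065  0.0065]
```

View pics/w2.png

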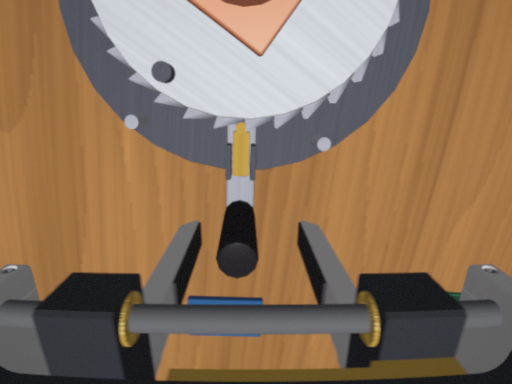

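Call:
{"api": "send_rows", "payload": {"motion": "0 -0.008 0.006 0 0.6;0 0 0 0 0.6;0 0 0 0 0.6;0 0 0 0 0.6;0 0 0 0 0.6"}}

```text
time: 5.0
tcp_pos: [0.5551, -0.0225, 0.0655]
orientation: [0.668, 0.744, 0.006, 0.009]
wrist_force: [0.6, 0.4, 1.0]
grip_width: 0.0377
```

```bash
python3 - <<'E'
from h import *; from plant import env
s=st(env,[.5527,-.022,.062])
E
```

```text
t 5.0 tcp [ 0.5551 -0.0225  0.0655] y ang 0.108 F [0.61 0.42 1.  ] w 0.0377 tilt [ 0.021 -0.002 -1.   ]
phi 0.101 r 0.1693
shift tool [ 0.0007 -0.0024  0.0035]
```

Call:
{"api": "send_rows", "payload": {"motion": "0 -0.01 0.002 0.06 0.6;0.0005 -0.01 0.002 0.06 0.6;0.0005 -0.01 0 0.06 0.6;0.0005 -0.01 0 0.06 0.6;0.0005 -0.01 0 0.06 0.6"}}

```text
time: 5.42
tcp_pos: [0.5139, -0.02, 0.0622]
orientation: [0.776, 0.63, 0.014, 0.012]
wrist_force: [0.9, -1.1, -1.1]
grip_width: 0.0376
```

```bash
python3 - <<'E'
from h import *; from plant import env
s=st(env)
E
```

```text
t 5.42 tcp [ 0.5139 -0.02    0.0622] y ang -0.207 F [ 0.89 -1.14 -1.07] w 0.0376 tilt [ 0.037 -0.    -0.999]
phi -0.144 r 0.1677
```

Call:
{"api": "send_rows", "payload": {"motion": "-0.001 -0.01 0 0.04 0.6;-0.001 -0.01 0 0.04 0.6;0 -0.01 0 0.05 0.6;0 -0.008 0 0.05 0.6;0 -0.006 0 0.03 0.6"}}

```text
time: 5.83
tcp_pos: [0.4765, -0.0096, 0.0624]
orientation: [0.842, 0.54, 0.021, 0.013]
wrist_force: [1.3, -1.4, -1.6]
grip_width: 0.0377
```

```bash
python3 - <<'E'
from h import *; from plant import env
s=st(env)
E
```

```text
t 5.83 tcp [ 0.4765 -0.0096  0.0624] y ang -0.431 F [ 1.29 -1.35 -1.65] w 0.0377 tilt [ 0.05   0.    -0.999]
phi -0.376 r 0.1673
```

Call:
{"api": "send_rows", "payload": {"motion": "-0.001 -0.007 0 0.02 0.6;0 -0.006 0 0.02 0.6;0 -0.005 0 0.02 0.6;0 -0.004 0 0 0.6"}}

```text
time: 6.17
tcp_pos: [0.4591, -0.0018, 0.0624]
orientation: [0.859, 0.511, 0.024, 0.015]
wrist_force: [9.8, -11.1, -8.7]
grip_width: 0.0378
```

```bash
python3 - <<'E'
from h import *; from plant import env
s=st(env)
c=env.capture("top");pickle.dump(c,open("t2.pkl","wb"));cv2.imwrite("pics/top2.png",cv2.resize(c["img"][110:290,105:315,::-1],None,fx=3.3,fy=3.3,interpolation=cv2.INTER_CUBIC))
c=env.capture("wrist");cv2.imwrite("pics/w3.png",c["img"][:,:,::-1])
E
```

```text
t 6.17 tcp [ 0.4591 -0.0018  0.0624] y ang -0.498 F [  9.83 -11.13  -8.65] w 0.0378 tilt [ 0.057 -0.001 -0.998]
phi -0.49 r 0.1675
```

View pics/top2.png

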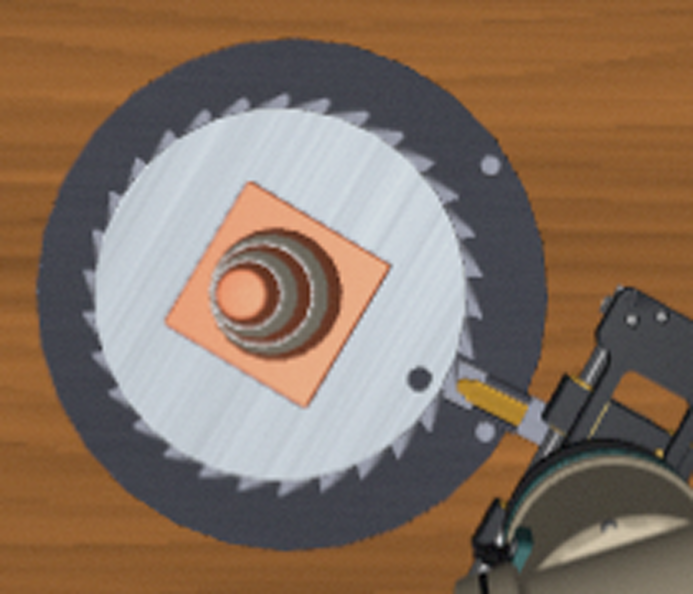

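View pics/w3.png

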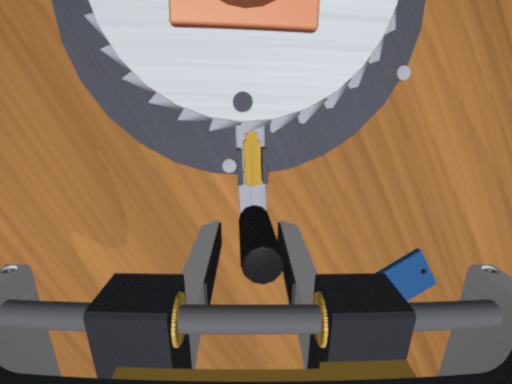

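Call:
{"api": "send_rows", "payload": {"motion": "0 -0.002 0 0 0.6;0 0 0 0 0.6;0 0.004 0 0 0.6;0 0.008 0 -0.03 0.6;0 0.009 0 -0.05 0.6;0.0005 0.01 0 -0.06 0.6;0.0005 0.01 0 -0.06 0.6;0.0005 0.01 0 -0.06 0.6"}}

```text
time: 6.93
tcp_pos: [0.4994, -0.017, 0.0635]
orientation: [0.78, 0.625, 0.017, 0.014]
wrist_force: [-2.6, 1.1, -1.0]
grip_width: 0.0376
```

```bash
python3 - <<'E'
from h import *; from plant import env
s=st(env)
E
```

```text
t 6.93 tcp [ 0.4994 -0.017   0.0635] y ang -0.221 F [-2.59  1.12 -0.96] w 0.0376 tilt [ 0.044  0.    -0.999]
phi -0.232 r 0.1675
```

Call:
{"api": "send_rows", "payload": {"motion": "0 0.01 0 -0.06 0.6;0 0.01 0 -0.06 0.6;0 0.01 0 -0.06 0.6;0 0.01 0 -0.06 0.6;0 0.01 0 -0.06 0.6;0 0.01 0 -0.06 0.6"}}

```text
time: 7.43
tcp_pos: [0.5465, -0.0194, 0.0625]
orientation: [0.648, 0.762, 0.004, 0.006]
wrist_force: [-3.4, -1.1, 1.9]
grip_width: 0.0375
```

```bash
python3 - <<'E'
from h import *; from plant import env
s=st(env)
c=env.capture("wrist");cv2.imwrite("pics/w4.png",c["img"][:,:,::-1])
E
```

```text
t 7.43 tcp [ 0.5465 -0.0194  0.0625] y ang 0.162 F [-3.4  -1.05  1.88] w 0.0375 tilt [ 0.014 -0.001 -1.   ]
phi 0.051 r 0.1656
```

View pics/w4.png

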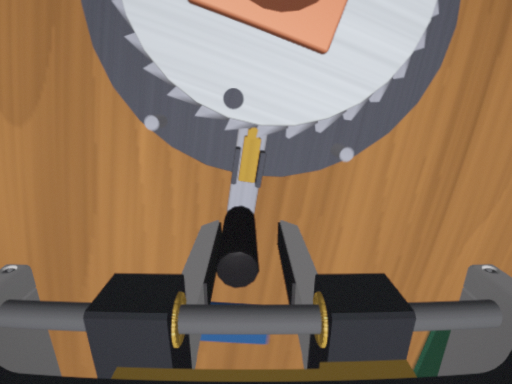

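Call:
{"api": "send_rows", "payload": {"motion": "-0.0015 0.01 0 0 0.6;-0.001 0.01 0 -0.03 0.6;-0.001 0.01 0 -0.05 0.6;0 0.01 0 -0.06 0.6;0 0.01 0 -0.05 0.6"}}

```text
time: 7.9
tcp_pos: [0.5876, -0.0132, 0.061]
orientation: [0.571, 0.821, -0.003, -0.001]
wrist_force: [-2.5, -1.8, 2.5]
grip_width: 0.0378
```

```bash
python3 - <<'E'
from h import *; from plant import env
s=st(env)
E
```

```text
t 7.9 tcp [ 0.5876 -0.0132  0.061 ] y ang 0.356 F [-2.54 -1.78  2.55] w 0.0378 tilt [-0.005 -0.003 -1.   ]
phi 0.302 r 0.1667
```

Call:
{"api": "send_rows", "payload": {"motion": "-0.001 0.009 -0.001 -0.02 0.6;-0.001 0.008 -0.001 -0.03 0.6;0 0.006 0 -0.03 0.6;0 0.005 0 -0.02 0.6;0 0.004 0 0 0.6"}}

```text
time: 8.32
tcp_pos: [0.6138, -0.0038, 0.0606]
orientation: [0.528, 0.849, -0.007, -0.006]
wrist_force: [-2.2, -2.7, 3.0]
grip_width: 0.0375
```

```bash
python3 - <<'E'
from h import *; from plant import env
s=st(env)
E
```

```text
t 8.32 tcp [ 0.6138 -0.0038  0.0606] y ang 0.458 F [-2.2  -2.74  3.02] w 0.0375 tilt [-0.017 -0.006 -1.   ]
phi 0.469 r 0.1678
```

Call:
{"api": "send_rows", "payload": {"motion": "0 0.005 0 0 0.6;0 0.004 0 0 0.6;0 0.003 0 0 0.6"}}

```text
time: 8.57
tcp_pos: [0.6158, -0.0032, 0.0599]
orientation: [0.53, 0.848, -0.016, -0.012]
wrist_force: [-7.4, -3.1, 6.2]
grip_width: 0.0376
```

```bash
python3 - <<'E'
from h import *; from plant import env
s=st(env)
c=env.capture("top");cv2.imwrite("pics/top5.png",cv2.resize(c["img"][110:290,105:315,::-1],None,fx=3.3,fy=3.3,interpolation=cv2.INTER_CUBIC))
E
```

```text
t 8.57 tcp [ 0.6158 -0.0032  0.0599] y ang 0.454 F [-7.4  -3.08  6.23] w 0.0376 tilt [-0.037 -0.016 -0.999]
phi 0.481 r 0.1683
```

View pics/top5.png

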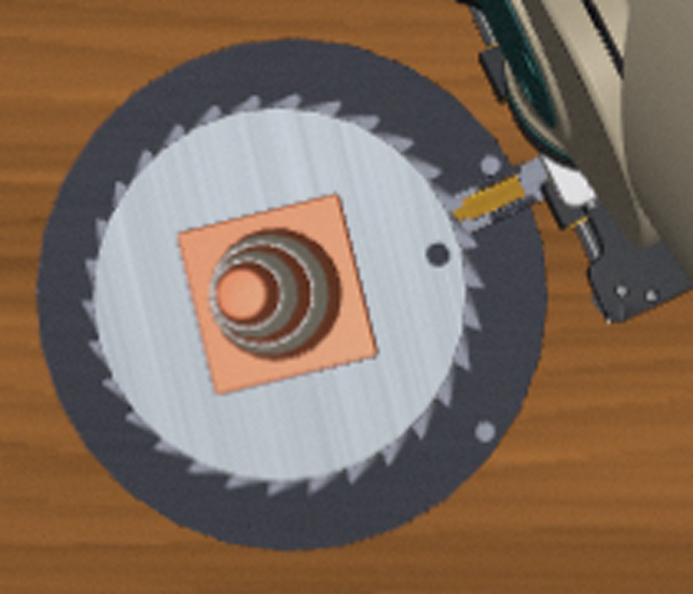

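Call:
{"api": "send_rows", "payload": {"motion": "0 0.002 0 0 0.6;0 -0.002 0 0 0.5;0 -0.002 0 0 0.2;0 0 0 0 0;0 0 0 0 0;0 0 0 0 0;0 0 0 0 0;0 0 0 0 0"}}

```text
time: 9.28
tcp_pos: [0.6163, -0.001, 0.061]
orientation: [0.53, 0.848, -0.014, -0.01]
wrist_force: [0.2, 0.4, 0.7]
grip_width: 0.0813
```

```bash
python3 - <<'E'
from h import *; from plant import env
s=st(env)
c=env.capture("wrist");cv2.imwrite("pics/w6.png",c["img"][:,:,::-1])
E
```

```text
t 9.28 tcp [ 0.6163 -0.001   0.061 ] y ang 0.453 F [0.21 0.44 0.73] w 0.0813 tilt [-0.032 -0.012 -0.999]
phi 0.49 r 0.1666
```

View pics/w6.png

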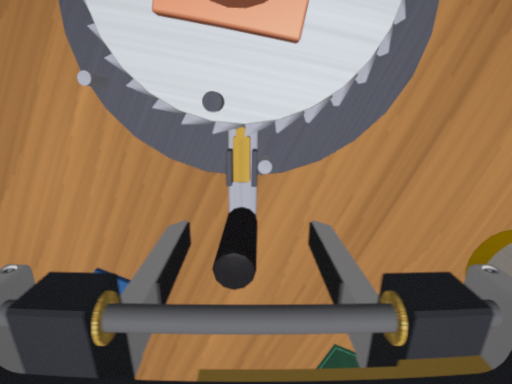

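Lever lies against the right pin (265,167) and the fingers are clear on both sides of the grip (236,255). Next I lift.

Call:
{"api": "send_rows", "payload": {"motion": "0 0 -0.01 0 0;0 0 -0.03 0 0;0 0 -0.035 0 0;0 0 -0.035 0 0;0 0 -0.035 0 0;0 0 -0.03 0 0;-0.03 0 0 0 0;-0.03 0 0 0 0;-0.03 0 0 0 0;-0.03 0 0 0 0;0 0 0 0 0;0 0 0 0 0"}}

```text
time: 10.33
tcp_pos: [0.6778, -0.1062, 0.2545]
orientation: [0.527, 0.85, -0.011, -0.008]
wrist_force: [-0.1, 1.2, 0.6]
grip_width: 0.0941
```

```bash
python3 - <<'E'
from h import *; from plant import env
s=st(env)
c=env.capture("top");pickle.dump(c,open("t7.pkl","wb"));cv2.imwrite("pics/top7.png",cv2.resize(c["img"][110:290,105:315,::-1],None,fx=3.3,fy=3.3,interpolation=cv2.INTER_CUBIC))
c=env.capture("wrist");cv2.imwrite("pics/w7.png",c["img"][:,:,::-1])
E
```

```text
t 10.33 tcp [ 0.6778 -0.1062  0.2545] y ang 0.46 F [-0.14  1.24  0.56] w 0.0941 tilt [-0.024 -0.01  -1.   ]
phi 0.506 r 0.2883
```

View pics/top7.png

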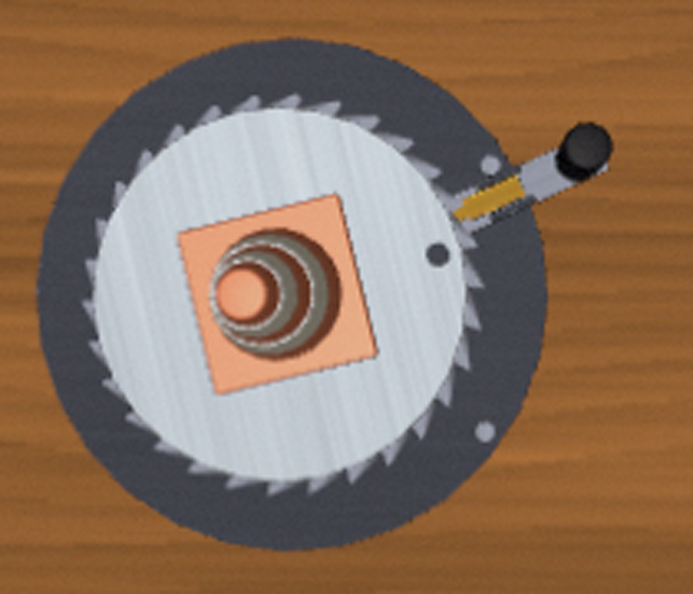

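View pics/w7.png

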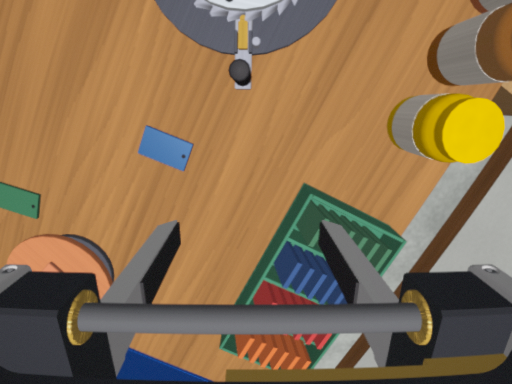

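```bash
python3 - <<'E'
from h import *
from scipy.optimize import least_squares
s,d=pickle.load(open("d0.pkl","rb"))
z=lambda a,b:(105+a/3.3,110+b/3.3)
c=pickle.load(open("t7.pkl","rb"))
a=toplane(c,z(438,255),.066);b=toplane(c,z(419,379),.066);print("stud moved",np.linalg.norm(a-b))
g=c["img"].astype(int).max(2);m=g<45;m[:,:265]=0;m[:,312:]=0;m[:135]=0;m[175:]=0
ys,xs=np.nonzero(m);t=np.linspace(0,6.283,60)
def res(xy):
    h=cv2.convexHull(proj(c,[[xy[0]+.012*np.cos(k),xy[1]+.012*np.sin(k),zz] for zz in(.034,.106) for k in t]).astype(np.float32))
    M=cv2.moments(h);return [M['m10']/M['m00']-xs.mean(),M['m01']/M['m00']-ys.mean()]
r=least_squares(res,[.61,-.008],diff_step=1e-3).x;v=r-HUB;print(len(xs),r,np.linalg.norm(v),np.arctan2(v[0],-v[1]))
E
```

```text
stud moved 0.06325331980447962
123 [ 0.61092646 -0.00652279] 0.16906055212863408 0.4460030045640611
```

```bash
python3 - <<'E'
from plant import env
print(env.observe()["qvel"].round(3)); print(env.close_job())
E
```

```text
[-0.02  -0.005 -0.016  0.02  -0.009 -0.004 -0.002]
the job is handed in; nothing more can be done
None
```

I swung the lever clockwise to its stop and then anticlockwise to its other stop. I then opened the fingers, backed the arm away and handed the job in after about 10 s of robot time.

- **Clockwise:** The lever ran loose at about 1–2 N. At the stop the wrist force rose to about 17 N. The top picture showed the stud at the same pixel as at the start.
- **Anticlockwise:** The lever gripped and carried the disc and cone round at about 3–5 N until it met the other pin.
- **Final check:** The top picture put the lever 0.446 rad from -y. The clockwise stop came out at about -0.45 rad, estimated from the tool position. Together that is close to the full 0.9 rad of travel. The stud had moved about 63 mm from its start, and the robot was clear of everything.

The angles are camera and tool estimates, since the joint itself can't be read. The tool tilted by up to about 0.06 rad while pushing, with no visible effect. No check failed or disagreed.

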